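Move the day's honey samples to the sample rack in filling order

TASK

The day's four honey samples stand in a row in the steel draining rack in the order they were filled, and as they carry no labels yet that order is their only record. Take them one at a time straight across into the four pockets of the white sample rack so that they stand in the same order from left to right (as seen from the robot), each upright on the floor of its own pocket. They are glass: set them down rather than drop them, never put one down on the bench or in another's place, do not knock any over, and leave the other things on the bench where they are.

Things in the scene. Friction and masses are not known exactly. Their poses are not given: they have to be found in the camera images.
- bottle_mid (a point): Tall honey bottle, dark amber, 140 mm high over all: round body 50 mm across up to 60 mm, tapering to a 25 mm neck at 98 mm; on top a yellow screw cap 30 mm across and 30 mm tall (110 to 140 mm above the base), which is the part to grip. 0.24 kg. The point is on its axis, 70 mm above its base; z up along the axis.
- round_jar_mid (a point): Wide straight round jar, dark amber, 64 mm across and 78 mm high with a yellow lid 66 mm across (top 17 mm). 0.36 kg. The point is on its axis, 39 mm above its base; z up.
- hex_jar_mid (a point): Six-sided jar, dark amber, 54 mm across flats, 62 mm across corners, body 64 mm high, then a round yellow lid 48 mm across and 16 mm tall; 80 mm high over all. Grip it across two flats of the body. 0.26 kg. The point is on its axis, 40 mm above its base; z up, x points squarely at one of the flat sides (others every 60 degrees).
- mini_jar_mid (a point): Small round jar, dark amber, 44 mm across and 56 mm high with a yellow lid 46 mm across (top 14 mm). 0.11 kg. The point is on its axis, 28 mm above its base; z up.
- drain_rack: Fixed stainless tray, 104 (x) by 386 (y) mm; rim and three thin rods across it, tops 24 mm above the bench, make four bays in a row; a sample stands within 7 mm of each bay's centre. Bay centres x = 0, y = +142.5, +47.5, -47.5, -142.5 mm, floor 14 mm above the bench. Origin: centre of its underside, on the bench; y to the robot's left within 6 degrees. Nearer than the sample rack or beyond it.
- sample_rack: Fixed white plastic board, 104 (x) by 386 (y) by 26 mm high, four round pockets 82 mm across, 12 mm deep, grey floor 14 mm above the bench; low bow handles jut 21 mm from its ends. Pocket centres x = 0, y = +142.5, +47.5, -47.5, -142.5 mm. Empty at the start; any sample fits any pocket. Origin: centre of its underside, on the bench; y to the robot's left within 6 degrees.
- refractometer: Hand refractometer lying on the bench, black tube with an aluminium square end, 178 mm long along its x, 36 mm high; leave alone. Origin: on the bench, 67 mm from its eyepiece end.
- label_roll: Roll of blank paper labels lying flat, 84 mm across, 45 mm high; leave alone. Origin: centre of its underside.
- lid_stack: Three spare yellow lids stacked, 66 mm across, 45 mm high; leave alone. Origin: centre of its underside.
- spatula: Black-handled steel spatula lying on the bench, 210 mm long along its x; leave alone. Origin: middle of its length, on the bench.

How it is judged (in metres and radians):
At the end, for the whole second after the job is handed in: Each pocket of the sample rack holds one sample, within 20 mm of the pocket centre in x and in y, its base less than 4 mm above the pocket floor, upright within 0.1 rad, released and at rest, in the same left-to-right order as at the start (a sample in a wrong pocket ends the run at once) (x of bottle_mid in the frame of sample_rack between -0.02 and 0.02 m and z of bottle_mid in the frame of sample_rack below 0.088 m and angle between each of bottle_mid, round_jar_mid, hex_jar_mid, mini_jar_mid's own z axis and vertical below 0.1 rad and linear speed of each of bottle, round_jar, hex_jar, mini_jar below 0.02 m/s and x of round_jar_mid in the frame of sample_rack between -0.02 and 0.02 m and z of round_jar_mid in the frame of sample_rack below 0.057 m and x of hex_jar_mid in the frame of sample_rack between -0.02 and 0.02 m and z of hex_jar_mid in the frame of sample_rack below 0.058 m and x of mini_jar_mid in the frame of sample_rack between -0.02 and 0.02 m and z of mini_jar_mid in the frame of sample_rack below 0.046 m and (y of bottle_mid in the frame of sample_rack between 0.1225 and 0.1625 m or y of round_jar_mid in the frame of sample_rack between 0.1225 and 0.1625 m or y of hex_jar_mid in the frame of sample_rack between 0.1225 and 0.1625 m or y of mini_jar_mid in the frame of sample_rack between 0.1225 and 0.1625 m) and (y of bottle_mid in the frame of sample_rack between 0.0275 and 0.0675 m or y of round_jar_mid in the frame of sample_rack between 0.0275 and 0.0675 m or y of hex_jar_mid in the frame of sample_rack between 0.0275 and 0.0675 m or y of mini_jar_mid in the frame of sample_rack between 0.0275 and 0.0675 m) and (y of bottle_mid in the frame of sample_rack between -0.0675 and -0.0275 m or y of round_jar_mid in the frame of sample_rack between -0.0675 and -0.0275 m or y of hex_jar_mid in the frame of sample_rack between -0.0675 and -0.0275 m or y of mini_jar_mid in the frame of sample_rack between -0.0675 and -0.0275 m) and (y of bottle_mid in the frame of sample_rack between -0.1625 and -0.1225 m or y of round_jar_mid in the frame of sample_rack between -0.1625 and -0.1225 m or y of hex_jar_mid in the frame of sample_rack between -0.1625 and -0.1225 m or y of mini_jar_mid in the frame of sample_rack between -0.1625 and -0.1225 m)); the robot touches nothing.
It fails at once if a sample is put into a pocket whose matching bay (same place from the left) still holds its own sample: a wrong pocket, the order is lost ((((x of bottle_mid in the frame of sample_rack between -0.025 and 0.025 m and y of bottle_mid in the frame of sample_rack between 0.1175 and 0.1675 m and z of bottle_mid in the frame of sample_rack below 0.09 m) or (x of round_jar_mid in the frame of sample_rack between -0.025 and 0.025 m and y of round_jar_mid in the frame of sample_rack between 0.1175 and 0.1675 m and z of round_jar_mid in the frame of sample_rack below 0.059 m) or (x of hex_jar_mid in the frame of sample_rack between -0.025 and 0.025 m and y of hex_jar_mid in the frame of sample_rack between 0.1175 and 0.1675 m and z of hex_jar_mid in the frame of sample_rack below 0.06 m) or (x of mini_jar_mid in the frame of sample_rack between -0.025 and 0.025 m and y of mini_jar_mid in the frame of sample_rack between 0.1175 and 0.1675 m and z of mini_jar_mid in the frame of sample_rack below 0.048 m)) and ((x of bottle_mid in the frame of drain_rack between -0.025 and 0.025 m and y of bottle_mid in the frame of drain_rack between 0.1175 and 0.1675 m and z of bottle_mid in the frame of drain_rack below 0.09 m) or (x of round_jar_mid in the frame of drain_rack between -0.025 and 0.025 m and y of round_jar_mid in the frame of drain_rack between 0.1175 and 0.1675 m and z of round_jar_mid in the frame of drain_rack below 0.059 m) or (x of hex_jar_mid in the frame of drain_rack between -0.025 and 0.025 m and y of hex_jar_mid in the frame of drain_rack between 0.1175 and 0.1675 m and z of hex_jar_mid in the frame of drain_rack below 0.06 m) or (x of mini_jar_mid in the frame of drain_rack between -0.025 and 0.025 m and y of mini_jar_mid in the frame of drain_rack between 0.1175 and 0.1675 m and z of mini_jar_mid in the frame of drain_rack below 0.048 m))) or (((x of bottle_mid in the frame of sample_rack between -0.025 and 0.025 m and y of bottle_mid in the frame of sample_rack between 0.0225 and 0.0725 m and z of bottle_mid in the frame of sample_rack below 0.09 m) or (x of round_jar_mid in the frame of sample_rack between -0.025 and 0.025 m and y of round_jar_mid in the frame of sample_rack between 0.0225 and 0.0725 m and z of round_jar_mid in the frame of sample_rack below 0.059 m) or (x of hex_jar_mid in the frame of sample_rack between -0.025 and 0.025 m and y of hex_jar_mid in the frame of sample_rack between 0.0225 and 0.0725 m and z of hex_jar_mid in the frame of sample_rack below 0.06 m) or (x of mini_jar_mid in the frame of sample_rack between -0.025 and 0.025 m and y of mini_jar_mid in the frame of sample_rack between 0.0225 and 0.0725 m and z of mini_jar_mid in the frame of sample_rack below 0.048 m)) and ((x of bottle_mid in the frame of drain_rack between -0.025 and 0.025 m and y of bottle_mid in the frame of drain_rack between 0.0225 and 0.0725 m and z of bottle_mid in the frame of drain_rack below 0.09 m) or (x of round_jar_mid in the frame of drain_rack between -0.025 and 0.025 m and y of round_jar_mid in the frame of drain_rack between 0.0225 and 0.0725 m and z of round_jar_mid in the frame of drain_rack below 0.059 m) or (x of hex_jar_mid in the frame of drain_rack between -0.025 and 0.025 m and y of hex_jar_mid in the frame of drain_rack between 0.0225 and 0.0725 m and z of hex_jar_mid in the frame of drain_rack below 0.06 m) or (x of mini_jar_mid in the frame of drain_rack between -0.025 and 0.025 m and y of mini_jar_mid in the frame of drain_rack between 0.0225 and 0.0725 m and z of mini_jar_mid in the frame of drain_rack below 0.048 m))) or (((x of bottle_mid in the frame of sample_rack between -0.025 and 0.025 m and y of bottle_mid in the frame of sample_rack between -0.0725 and -0.0225 m and z of bottle_mid in the frame of sample_rack below 0.09 m) or (x of round_jar_mid in the frame of sample_rack between -0.025 and 0.025 m and y of round_jar_mid in the frame of sample_rack between -0.0725 and -0.0225 m and z of round_jar_mid in the frame of sample_rack below 0.059 m) or (x of hex_jar_mid in the frame of sample_rack between -0.025 and 0.025 m and y of hex_jar_mid in the frame of sample_rack between -0.0725 and -0.0225 m and z of hex_jar_mid in the frame of sample_rack below 0.06 m) or (x of mini_jar_mid in the frame of sample_rack between -0.025 and 0.025 m and y of mini_jar_mid in the frame of sample_rack between -0.0725 and -0.0225 m and z of mini_jar_mid in the frame of sample_rack below 0.048 m)) and ((x of bottle_mid in the frame of drain_rack between -0.025 and 0.025 m and y of bottle_mid in the frame of drain_rack between -0.0725 and -0.0225 m and z of bottle_mid in the frame of drain_rack below 0.09 m) or (x of round_jar_mid in the frame of drain_rack between -0.025 and 0.025 m and y of round_jar_mid in the frame of drain_rack between -0.0725 and -0.0225 m and z of round_jar_mid in the frame of drain_rack below 0.059 m) or (x of hex_jar_mid in the frame of drain_rack between -0.025 and 0.025 m and y of hex_jar_mid in the frame of drain_rack between -0.0725 and -0.0225 m and z of hex_jar_mid in the frame of drain_rack below 0.06 m) or (x of mini_jar_mid in the frame of drain_rack between -0.025 and 0.025 m and y of mini_jar_mid in the frame of drain_rack between -0.0725 and -0.0225 m and z of mini_jar_mid in the frame of drain_rack below 0.048 m))) or (((x of bottle_mid in the frame of sample_rack between -0.025 and 0.025 m and y of bottle_mid in the frame of sample_rack between -0.1675 and -0.1175 m and z of bottle_mid in the frame of sample_rack below 0.09 m) or (x of round_jar_mid in the frame of sample_rack between -0.025 and 0.025 m and y of round_jar_mid in the frame of sample_rack between -0.1675 and -0.1175 m and z of round_jar_mid in the frame of sample_rack below 0.059 m) or (x of hex_jar_mid in the frame of sample_rack between -0.025 and 0.025 m and y of hex_jar_mid in the frame of sample_rack between -0.1675 and -0.1175 m and z of hex_jar_mid in the frame of sample_rack below 0.06 m) or (x of mini_jar_mid in the frame of sample_rack between -0.025 and 0.025 m and y of mini_jar_mid in the frame of sample_rack between -0.1675 and -0.1175 m and z of mini_jar_mid in the frame of sample_rack below 0.048 m)) and ((x of bottle_mid in the frame of drain_rack between -0.025 and 0.025 m and y of bottle_mid in the frame of drain_rack between -0.1675 and -0.1175 m and z of bottle_mid in the frame of drain_rack below 0.09 m) or (x of round_jar_mid in the frame of drain_rack between -0.025 and 0.025 m and y of round_jar_mid in the frame of drain_rack between -0.1675 and -0.1175 m and z of round_jar_mid in the frame of drain_rack below 0.059 m) or (x of hex_jar_mid in the frame of drain_rack between -0.025 and 0.025 m and y of hex_jar_mid in the frame of drain_rack between -0.1675 and -0.1175 m and z of hex_jar_mid in the frame of drain_rack below 0.06 m) or (x of mini_jar_mid in the frame of drain_rack between -0.025 and 0.025 m and y of mini_jar_mid in the frame of drain_rack between -0.1675 and -0.1175 m and z of mini_jar_mid in the frame of drain_rack below 0.048 m)))).
It fails at once if a sample is put down on the bench (its base lower than 7 mm above the bench) (height (world z) of bottle_mid below 0.077 m or height (world z) of round_jar_mid below 0.046 m or height (world z) of hex_jar_mid below 0.047 m or height (world z) of mini_jar_mid below 0.035 m).
It fails at once if a sample is knocked over (tilted more than 0.6 rad) (angle between any of bottle_mid, round_jar_mid, hex_jar_mid, mini_jar_mid's own z axis and vertical above 0.6 rad).
It fails at once if a sample is dropped into the sample rack (faster than 0.45 m/s with its base less than 12 mm above a pocket's floor) ((linear speed of bottle above 0.45 m/s and z of bottle_mid in the frame of sample_rack below 0.096 m and x of bottle_mid in the frame of sample_rack between -0.04 and 0.04 m and y of bottle_mid in the frame of sample_rack between -0.18 and 0.18 m) or (linear speed of round_jar above 0.45 m/s and z of round_jar_mid in the frame of sample_rack below 0.065 m and x of round_jar_mid in the frame of sample_rack between -0.04 and 0.04 m and y of round_jar_mid in the frame of sample_rack between -0.18 and 0.18 m) or (linear speed of hex_jar above 0.45 m/s and z of hex_jar_mid in the frame of sample_rack below 0.066 m and x of hex_jar_mid in the frame of sample_rack between -0.04 and 0.04 m and y of hex_jar_mid in the frame of sample_rack between -0.18 and 0.18 m) or (linear speed of mini_jar above 0.45 m/s and z of mini_jar_mid in the frame of sample_rack below 0.054 m and x of mini_jar_mid in the frame of sample_rack between -0.04 and 0.04 m and y of mini_jar_mid in the frame of sample_rack between -0.18 and 0.18 m)).
It fails at once if the refractometer, label roll, lid stack or spatula is moved more than 30 mm (distance of any of refractometer, label_roll, lid_stack, spatula from where it was at the start of the episode above 0.03 m).
It also fails if it takes over 109 s, if anything falls off the work surface, if the arm or the gripper's body presses on something with over 40 N, if the wrist force passes 120 N, or if a joint passes its speed limit or range.

ROBOT

A 6-joint arm with a two-finger parallel gripper is mounted at the origin on the work surface. World frame = base frame: x ahead of the robot, y to its left, z up, the work surface at z = 0. Lengths are in mm, angles in rad, forces in N, time in s.
With the tool pointing down it reaches from about 350 to 975 mm from the base axis. Payload 4.9 kg.
Tool frame: the origin (TCP) lies midway between the tips of the shut fingers; the grasp point (between the pads) lies env.grip_depth behind it (env.grip_depth is the distance from the TCP to the grasp point, in mm); z points along the fingers, y is the line along which they close (so a half turn about z gives the same grasp; the last joint's range is limited). The gripper opens to 85 mm and grips with 20 to 120 N. Pads are 22 mm wide; open, the fingers measure 114 mm over their backs; the gripper's body (76 mm by 85 mm) begins 54 mm behind the grasp point. The pads swing forward as they close: fully open they stand 13 mm farther back than shut.
Start: joints at [1.185, 0.053, 1.613, -0, 1.476, -0.119], TCP at [164.769, 602.87, 231.304] pointing down, gripper open.
Joint ranges: [-3.01, 3.01], [-1.01, 2.22], [0.06, 2.58], [-1.02, 4.17], [0.09, 2.62], [-3.14, 3.14]. Speed limits (rad/s): [2.57, 2.57, 3.14, 3.14, 3.14, 3.14].

INTERFACE

Orientations are given as a unit quaternion [x, y, z, w].
In Python, from workcell import env gives the robot as it stands. The module is installed in compiled form; this text tells all that it offers. Calls block until the motion is done:
- env.move_ptp(position, orientation): joint-space move of the TCP to a pose.
- env.move_straight(position, vel=150, rotation=None, stop_force=None): straight line of the TCP; rotation=None keeps the orientation; vel is the mean speed in mm/s. With stop_force (N) it stops when the force on the tool has changed by that much, and returns True; else False.
- env.move_joints(angles): joint-space move.
- env.set_gripper(opening): opening from 0.0 (shut) to 1.0 (fully open); the grip force is fixed at half the most; returns when the fingers have stopped.
- env.sleep(seconds).
- env.inverse_kinematics(position, orientation): joint angles nearest the present ones, or None.
- env.camera(name): name is "scene" or "top" or "wrist"; returns (picture, depth): 384x512x3 uint8, red, green, blue; 384x512 float32, mm along the optical axis (not along the pixel's ray), 0 where there is no reading.
- env.get_calibration(name): a dict with "fx", "fy", "cx", "cy" (pixels), "rvec" (rotation vector, rad) and "tvec" (3), from world to camera coordinates, as OpenCV has them. Camera axes: x right, y down, z forward; pixel columns grow to the right and rows downward; lengths in mm; the calibration is good to about 2 mm. A picture is of the moment at which its call begins: read the wrist's pose just before it. get_calibration takes no time and is no camera call; for the wrist camera it gives the pose at the moment of the call.
A pose or a line that the arm cannot do raises env.Unreachable and nothing moves.
- env.hand_in(): hands the job in; it is judged then, once.
Readings, each from a call of its own:
- env.read_t(): time.
- env.read_joint_pos(): joint angles.
- env.read_dq(): joint speeds.
- env.read_tau(): joint torques, N m.
- env.read_ee_pos(): TCP position.
- env.read_ee_rot(): TCP orientation.
- env.read_force(): force on the tool from outside, world axes, zero at the start.
- env.read_ft_torque(): the same for the moment, N m.
- env.read_finger_gap(): opening from 0.0 (shut) to 1.0 (fully open).
- env.read_finger_force(): force on a finger pad.
Only numpy, scipy, OpenCV 4.12 (cv2) and the standard library are available. Lean on these libraries where they do the work, as an engineer would, in place of code of your own. Each camera call takes 0.05 s, during which the arm holds its last target. There are 200 camera calls.

## Working session

There is one attempt and no reset: what is moved stays moved. The work goes in short steps, each a Python script; the robot and the scene stay as the last script left them, time stands still between calls to the robot, and variables do not carry over. Pictures are saved under pics/ and viewed, at most 14 in all, crops included, and the job is handed in when it is done.

```bash
mkdir -p pics; cat > h.py <<'E'
import numpy as np, cv2
from scipy.spatial.transform import Rotation as R
from workcell import env
def cloud(name):
    c=env.get_calibration(name); im,d=env.camera(name)
    v,u=np.mgrid[:384,:512]
    P=np.stack([(u-c['cx'])/c['fx']*d,(v-c['cy'])/c['fy']*d,d],-1)
    M=cv2.Rodrigues(np.array(c['rvec'],float))[0]
    W=(P-np.array(c['tvec']).reshape(3))@M
    W[d==0]=np.nan
    return im,W
def save(n,im): cv2.imwrite('pics/'+n+'.png',cv2.cvtColor(im,cv2.COLOR_RGB2BGR))
E
python3 - <<'E'
from h import *
print(env.grip_depth,env.read_ee_rot(),env.read_t())
for n in('top','scene'):
    im,W=cloud(n); np.savez(n,im=im,W=W); save(n,im)
    print(n,env.get_calibration(n))
    hsv=cv2.cvtColor(im,cv2.COLOR_RGB2HSV)
    m=cv2.inRange(hsv,(18,120,100),(35,255,255))
    k,l,s,c=cv2.connectedComponentsWithStats(m)
    for i in range(1,k):
        if s[i,4]>40: 
            w=W[l==i]; print(s[i],np.nanmedian(w,0).round(1),np.nanpercentile(w,97,axis=0).round(),np.nanpercentile(w,3,axis=0).round())
E
```

```text
18.700000000000003 [ 1.33000045e-01  9.91115499e-01 -9.97250339e-04 -2.48679598e-04] 0.0
top {'fx': 411.6955574135669, 'fy': 411.6955574135669, 'cx': 253.82545809641124, 'cy': 188.48335496044817, 'rvec': array([ 2.17735987, -2.22525603,  0.07390078]), 'tvec': array([   5.18861283,  491.17113297, 1248.94457389])}
[ 235   30   97   49 3565] [ 890.7 -103.7   81.5] [951.  31.  86.] [ 820. -230.    5.]
[437  70  16  14 150] [ 787.9 -545.3  144.3] [ 818. -534.  150.] [ 775. -609.   49.]
[463  70  16  13 155] [ 788.  -619.4  144.6] [ 819. -609.  150.] [ 776. -675.   63.]
[489  70  17  13 162] [ 788.  -693.4  144.8] [ 807. -683.  150.] [ 776. -748.   90.]
[438  93  16  13 151] [ 723.4 -545.2  144.8] [ 754. -534.  150.] [ 711. -607.   47.]
[464  93  17  13 154] [ 723.8 -619.4  144.1] [ 753. -608.  149.] [ 711. -684.   59.]
[490  92  17  13 161] [ 723.4 -693.5  143.7] [ 739. -684.  150.] [ 711. -748.   91.]
[491 115  18  13 162] [ 658.6 -693.9  144.7] [ 672. -684.  150.] [ 646. -748.   95.]
[439 116  16  13 149] [ 658.7 -544.8  144.7] [ 676. -533.  150.] [ 646. -605.   63.]
[465 116  17  12 15
[... 1050 characters left out ...]
.87018492846562, 'rvec': array([ 1.65505221,  1.6973926 , -0.80289392]), 'tvec': array([  21.49314257, -231.96828755, 1318.37662244])}
[490 143  22  18 288] [359.  616.5 150.9] [397. 647. 153.] [325. 591. 147.]
[184 204  14  18 179] [ 632.2 -153.9  151.8] [ 639. -145.  155.] [ 618. -168.  127.]
[225 225  22  19 318] [637.7 -64.3  94.1] [653. -45.  96.] [614. -85.  82.]
[308 229  30  25 592] [650.9 118.6  92.2] [675. 145.  94.] [618.  90.  82.]
[ 81 230  34  33 821] [ 630.2 -371.7   44. ] [ 649. -349.   47.] [ 594. -404.    7.]
[269 236  20  18 270] [642.6  28.   70.2] [659.  45.  72.] [621.   9.  61.]
[  105   310   189    74 10283] [ 879.6 -107.8   80.9] [936.  30.  83.] [ 823. -230.   65.]
```

View pics/top.png

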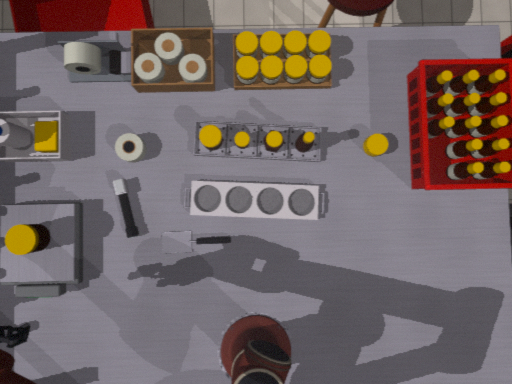

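View pics/scene.png

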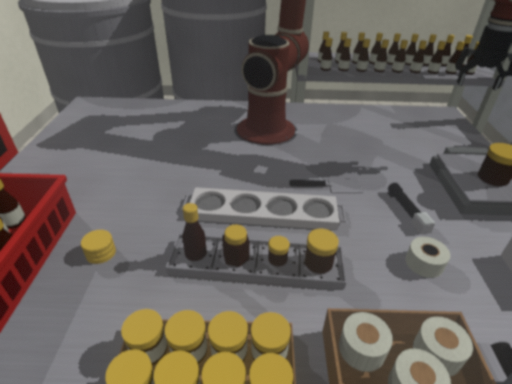

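The top view shows the robot at the bottom and image-left as +y. The drain rack is at (258,141) and holds, left to right, round jar (209,136), mini (242,139), hex (274,139) and bottle (308,137). The empty white rack is nearer the robot at (255,200). The scene view confirms the order and shows nothing toppled. Next I'll locate the pockets and take a wrist look.

```bash
cat >> h.py <<'E'
def q(a): return R.from_euler('z',a,degrees=True)*R.from_euler('x',180,degrees=True)
def Q(a): return q(a).as_quat()
def yellow(im,W,zmin,zmax):
    m=cv2.inRange(cv2.cvtColor(im,cv2.COLOR_RGB2HSV),(18,120,80),(35,255,255))>0
    return m&(W[...,2]>zmin)&(W[...,2]<zmax)
def ray(c,uv,z):
    "pixel -> world point on plane z"
    M=cv2.Rodrigues(np.array(c['rvec'],float))[0]; t=np.array(c['tvec']).reshape(3)
    o=-M.T@t; d=M.T@np.array([(uv[0]-c['cx'])/c['fx'],(uv[1]-c['cy'])/c['fy'],1])
    return o+d*(z-o[2])/d[2]
def pockets(im,W,c,lo,hi):
    "grey pocket discs inside white board: ellipse centre of their rim, ray on z=26"
    g=cv2.cvtColor(im,cv2.COLOR_RGB2HSV)
    white=((g[...,2]>lo)&(g[...,1]<40)&(W[...,2]>19)&(W[...,2]<34)&(abs(W[...,0]-455)<90)).astype('uint8')*255
    cs,h=cv2.findContours(white,cv2.RETR_CCOMP,cv2.CHAIN_APPROX_NONE)
    out=[]
    for k,ct in enumerate(cs):
        if h[0][k][3]>=0 and len(ct)>25:
            e=cv2.fitEllipse(ct); out.append((*ray(c,e[0],26)[:2].round(1),np.round(e[1],1)))
    return out
E
python3 - <<'E'
from h import *
z=np.load('top.npz'); print(*pockets(z['im'],z['W'],env.get_calibration('top'),120,0),sep='\n')
env.move_ptp([470,20,420],Q(90))
c=env.get_calibration('wrist'); M=cv2.Rodrigues(np.array(c['rvec'],float))[0]
print('cam',-M.T@np.array(c['tvec']).reshape(3),M[2],c['fx'],env.read_ee_pos(),env.read_joint_pos(),env.read_t())
im,W=cloud('wrist'); save('w1',im); np.savez('w1',im=im,W=W)
print(*pockets(im,W,c,120,0),sep='\n')
m=yellow(im,W,60,165); k,l,s,_=cv2.connectedComponentsWithStats(m.astype('uint8'))
for i in range(1,k):
    if s[i,4]>60: print(s[i],np.median(W[l==i],0).round(1))
E
```

```text
(np.float64(447.3), np.float64(-146.5), array([27.5, 27.7]))
(np.float64(453.1), np.float64(-51.9), array([27.4, 27.6]))
(np.float64(458.8), np.float64(42.6), array([27.5, 28. ]))
(np.float64(464.4), np.float64(137.0), array([27.5, 28. ]))
cam [470.97483049 101.6609937  562.62159082] [-4.23404936e-04 -3.17205927e-01 -9.48356589e-01] 273.1007983971799 [470.01411816  20.58954951 419.64579348] [-1.14709809e-01 -3.58305767e-01  1.67314762e+00  1.89766739e-04
  1.82731264e+00 -1.15846360e-01] 2.5333
(np.float64(447.2), np.float64(-144.8), array([34.1, 38.3]))
(np.float64(452.9), np.float64(-50.5), array([38.3, 40.3]))
(np.float64(458.8), np.float64(43.5), array([42.4, 43.1]))
(np.float64(464.5), np.float64(137.3), array([45.2, 48.5]))
[ 336   67   43   43 1443] [641.6 119.6  91.9]
[329 130  27  26 537] [634.7  29.2  69.8]
[ 439  136   73   38 2288] [868.9   8.9  80.8]
[ 416  175   96  100 6120] [ 889.  -126.2   80.8]
[324 182  28  27 577] [629.  -62.8  93.8]
```

View pics/w1.png

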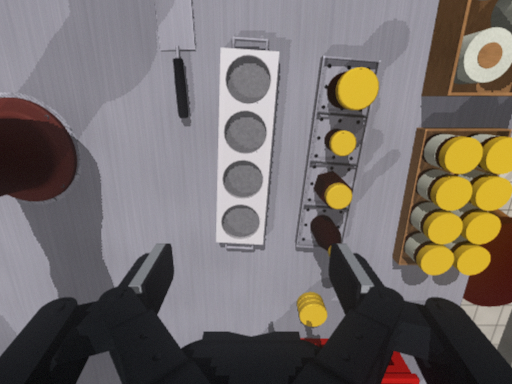

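The wrist view shows four pockets at (248,78), (245,132), (242,180) and (240,220), and their positions agree with the top camera within 2 mm. The lids are at (357,88), (342,143) and (338,195), with the bottle dark at (325,230). Next is a close look for the hex orientation and the bottle cap.

```bash
python3 - <<'E'
from h import *
env.move_ptp([630,-60,240],Q(90))
out=[]
for n,y in(('hex',-60),('bot',-150)):
    if n=='bot': env.move_ptp([624,-150,300],Q(90))
    im,W=cloud('wrist'); np.savez(n,im=im,W=W)
    m=yellow(im,W,60,165); k,l,s,_=cv2.connectedComponentsWithStats(m.astype('uint8'))
    for i in range(1,k):
        w=W[l==i]
        if s[i,4]>100 and abs(np.median(w[:,0])-630)<60:
            top=w[w[:,2]>np.percentile(w[:,2],95)-6]; (cx,cy),r=cv2.minEnclosingCircle(top[:,:2].astype('float32'))
            print(n,s[i],np.median(w,0).round(1),'circ',round(cx,1),round(cy,1),round(r,1),top[:,2].max().round(1))
    out.append(im)
im,W=np.load('hex.npz').values()
d=np.hypot(W[...,0]-629.5,W[...,1]+63.5)
for z0,z1 in((20,70),(70,83)):
    b=(W[...,2]>z0)&(W[...,2]<z1)&(d<40); print(z0,b.sum())
save('hexbot',np.hstack(out)[:, :800] if 0 else cv2.resize(np.hstack(out),(800,300)))
v,u=np.where(d<36); cr=im[v.min():v.max(),u.min():u.max()]; print(u.min(),v.min(),cr.shape)
save('hexcrop',cv2.resize(np.clip(cr.astype(float)*2,0,255).astype('uint8'),None,fx=5,fy=5))
E
```

```text
hex [ 231    0   68   32 1561] [643.6  98.5  91.9] circ 644.2 108.5 30.9 95.2
hex [ 236   71   41   44 1413] [637.1  28.2  70.1] circ 636.9 27.6 22.7 72.6
hex [ 230  159   43   44 1459] [631.8 -64.   94.1] circ 631.6 -66.2 24.0 96.4
hex [231 259  28  40 937] [ 625.6 -150.1  153.3] circ 624.7 -157.9 15.0 156.1
bot [ 242    0   37   37 1178] [636.8  24.8  70. ] circ 636.8 27.3 22.8 72.8
bot [ 236   76   40   42 1302] [631.2 -65.3  94. ] circ 631.4 -66.2 23.8 96.4
bot [238 165  26  31 657] [ 624.7 -154.3  153.8] circ 624.8 -158.1 14.9 155.9
20 272
70 414
128 138 (245, 239, 3)
```

View pics/hexbot.png

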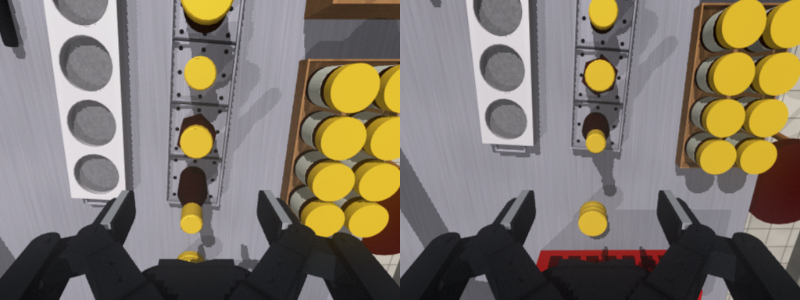

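View pics/hexcrop.png

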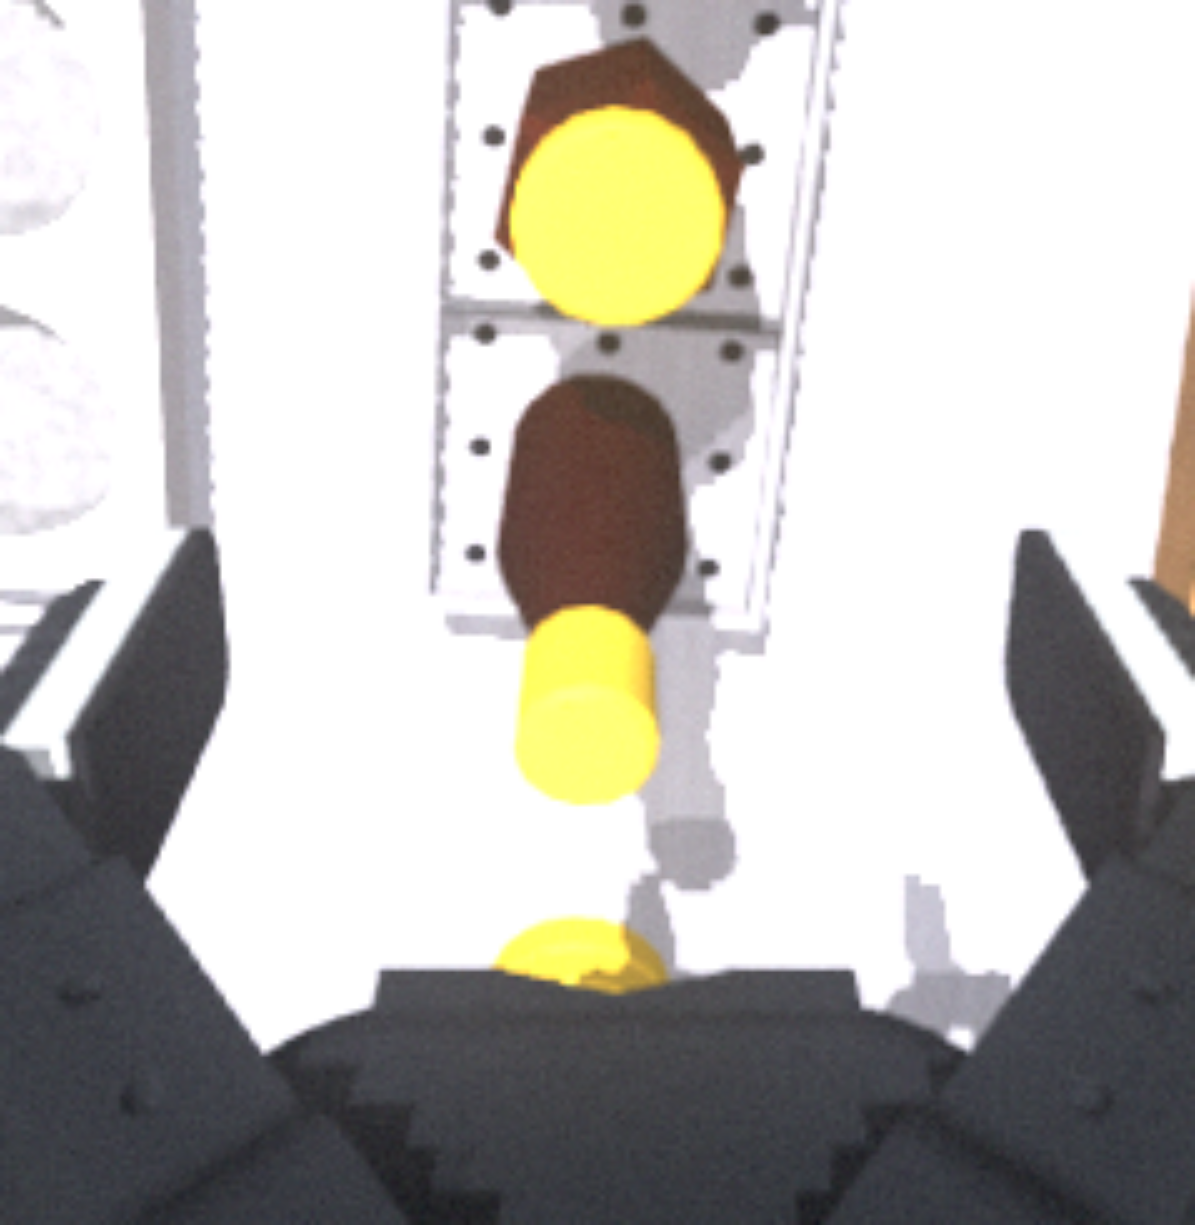

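The hex jar shows in the crop with base vertices at (537,70) and (645,38), and a shoulder corner at (497,240). The bottle cap is clear at (587,730). I'll cast those vertices onto the base plane to get the yaw, then move the round jar first.

```bash
cat >> h.py <<'E'
POCK=np.array([[464.5,137.1],[458.8,43.2],[453,-51],[447.2,-145.5]])
def pick(xy,zg,a,opn=1.0,zfree=240):
    """zg: world height of grasp point; TCP = zg-grip_depth"""
    z=zg-env.grip_depth
    if opn: env.set_gripper(opn)
    env.move_ptp([*xy,zfree],Q(a))
    hit=env.move_straight([*xy,z],vel=120,stop_force=12)
    if hit: print('HIT going down',env.read_ee_pos()); return False
    env.set_gripper(0.0)
    print('gap',env.read_finger_gap(),'F',env.read_finger_force(),env.read_ee_pos().round(1),env.read_t()); return True
def place(xy,a,up,extra=3):
    """lift, carry across, lower gently until contact, release, retreat"""
    p=env.read_ee_pos(); z0=p[2]
    env.move_straight([*p[:2],z0+up],vel=100)
    print('lifted gap',env.read_finger_gap(),env.read_force().round(1))
    env.move_straight([*xy,z0+up],vel=180,rotation=Q(a))
    env.move_straight([*xy,z0+8],vel=120)
    hit=env.move_straight([*xy,z0-extra],vel=20,stop_force=3)
    print('down',hit,(env.read_ee_pos()-[0,0,z0]).round(1),env.read_force().round(1))
def release(up=140):
    env.set_gripper(1.0); p=env.read_ee_pos(); env.move_straight([*p[:2],p[2]+up],vel=150); print('t',env.read_t())
E
python3 - <<'E'
from h import *
env.move_ptp([630,-60,240],Q(90)); c=env.get_calibration('wrist')
px=lambda x,y:(128+x/5,138+y/5)
b=[ray(c,px(*p),14) for p in((537,70),(645,38))]; d=b[1]-b[0]
print(np.round(b,1),np.linalg.norm(d),'edge deg',np.degrees(np.arctan2(d[1],d[0])))
t=ray(c,px(497,240),78); e=t-[631.6,-65.5,78]; print('corner',e.round(1),np.degrees(np.arctan2(e[1],e[0])))
for p in b: e=p-[631.6,-65.5,14]; print(e.round(1),np.degrees(np.arctan2(e[1],e[0])))
print(env.read_t())
xy=[642.8,118.9]
if pick(xy,70,86.5): place(POCK[0],86.5,45)
E
```

```text
[[608.5 -44.3  14. ]
 [637.7 -35.6  14. ]] 30.438294296413968 edge deg 16.713995541862356
corner [-29.2  -7.    0. ] -166.52049819667724
[-23.1  21.2   0. ] 137.46360671036797
[ 6.1 29.9  0. ] 78.47904464133902
4.7
gap 0.7495967249349695 F 66.79263389669359 [643.8 119.   52.6] 7.725
lifted gap 0.7546018286053229 [ 0.3 -0.2 -2.6]
down True [465.  137.2  -0. ] [0.  0.3 3.9]
```

Round jar is down. I'll release it, then do the mini and check.

```bash
python3 - <<'E'
from h import *
release()
if pick([636.9,27.4],53,86.5,None): place(POCK[1],86.5,45); release()
im,W=cloud('wrist'); save('c1',im)
E
```

```text
t 11.8417
gap 0.5142656528858648 F 60.90355530381203 [637.1  27.4  34.9] 15.025
lifted gap 0.516366588698464 [-0.1  0.6 -1.8]
down True [ 4.593e+02  4.320e+01 -1.000e-01] [-0.2  0.9  3.4]
t 19.2667
```

View pics/c1.png

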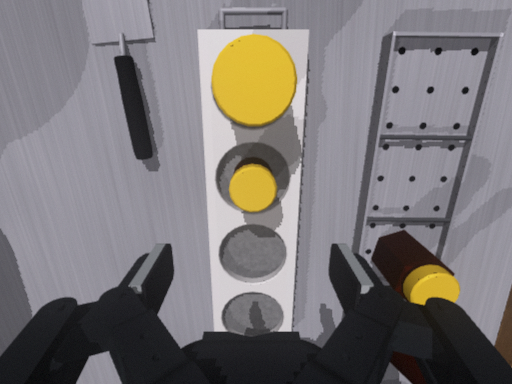

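The round jar at (254,80) and the mini at (253,188) stand upright in the first two pockets. Hex and bottle next.

```bash
python3 - <<'E'
from h import *
if pick([631.5,-65.8],55,76.7,None): place(POCK[2],76.7,45); release()
if pick([624.8,-158],139,86.5,None): place(POCK[3],86.5,45); release(80)
p=env.read_ee_pos(); env.move_ptp([350,150,400],Q(90))
im,W=cloud('top'); save('end',im[100:260,100:420].repeat(2,0).repeat(2,1))
m=yellow(im,W,60,165); k,l,s,_=cv2.connectedComponentsWithStats(m.astype('uint8'))
for i in range(1,k):
    if s[i,4]>60: print(s[i],np.median(W[l==i],0).round(1))
im,W=cloud('scene'); save('end2',im)
E
```

```text
gap 0.6267406851073868 F 64.71577048301697 [632.  -65.9  36.9] 22.4333
lifted gap 0.6251182176799804 [-0.1  0.4 -2.3]
down True [453.7 -51.2  -0. ] [ 1.3 -0.5  3.2]
t 26.6167
gap 0.3316502853361255 F 59.76246341946535 [ 625.  -158.1  120.8] 29.1833
lifted gap 0.33101207882841593 [ 0.1 -0.1 -3. ]
down True [ 4.476e+02 -1.457e+02 -1.000e-01] [-0.2  0.7  4.9]
t 33.1333
[235  31  23  24 428] [919.3   8.9  81.5]
[260  31  23  48 855] [888.8 -62.7  81.7]
[284  30  23  49 856] [ 889.  -134.3   81.5]
[307  30  24  48 857] [ 888.6 -205.6   81.4]
[236  56  22  24 420] [845.6   8.3  81.6]
[436  70  16  14 149] [ 787.6 -543.8  144.6]
[462  70  17  14 162] [ 787.2 -619.5  144.4]
[488  70  18  13 166] [ 788.2 -694.2  144.5]
[437  93  17  13 147] [ 723.  -544.9  145. ]
[463  93  18  13 158] [ 723.7 -619.8  144.5]
[489  92  18  14 171] [ 723.3 -693.8  143.8]
[491 115  18  13 170] [ 658.7 -693.8  143.6]
[439 116  16  13 150] [ 657.9 -544.2  145. ]
[465 116  17  13 152] [ 659.  -619.8  144. ]
[466 139  17  12 161] [ 594.2 -618.8  144. ]
[492 139  18  12 160] [ 593.4 -693.9  144.1]
[493 161  18  12 169] [ 529.3 -693.1  143.8]
[467 162  17  12 166] [ 530.  -618.6  144.3]
[194 186  23  23 413] [465.3 136.3  92. ]
[230 192  16  15 190] [458.4  44.8  70.5]
[262 192  18  17 242] [453.1 -50.4  93.8]
[300 196  12  11 107] [ 446.6 -144.3  153.6]
[  4 224  34  31 803] [360.5 627.5 149.9]
```

View pics/end.png

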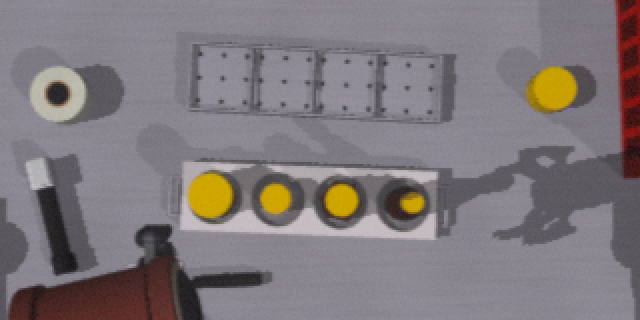

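View pics/end2.png

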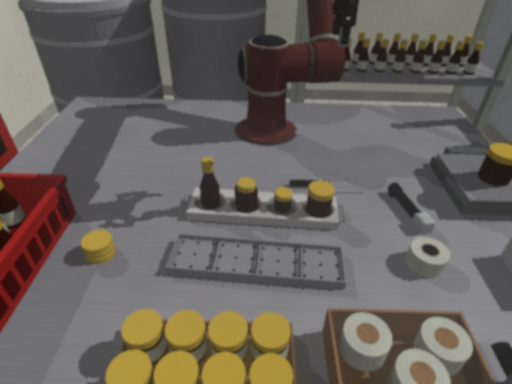

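All four samples stand upright in the white rack in order: round (211,195), mini (275,198), hex (341,200) and bottle (411,203). The lid tops are within 2 mm of the pocket centres, the drain rack is empty, and the other objects have not moved.

```bash
python3 -c "
from h import *
print(env.hand_in())"
```

```text
the job is handed in; nothing more can be done
None
```

I moved all four samples into the white rack in their original order (round jar, mini jar, hex jar, bottle, left to right) and handed the job in; the final pictures show each upright within about 2 mm of its pocket centre, but the hand-in returned no verdict.

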